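# Reload the cup dryer and start its timer

### The job

Clear the brush off the white pad into the blue tray, lying wholly inside, and stand the dry green-banded cup, still mouth down, wholly on the pad in its place. Put every washed cup from the drain mat upside down over its own dryer peg, rim down on the seat; only when all those are on, turn the timer knob so that its white pointer stands at the red mark. Leave the can, tape roll and jar where they are.

Things in the scene. Friction and masses are not known exactly. Their poses are not given: they have to be found in the camera images.
- cup_orange: Washed cup, eight-sided metal tube 105 mm long, 54 mm across flats, wall 3 mm, one end open (mouth), the other closed (4 mm) with a 28 mm band in orange; about 120 g; may be absent. Lies on a flat on the mat (a knock may roll it), mouth roughly away from the robot. Origin: mid-length, on the flat first underneath, 27 mm off the long axis; x = from closed end to mouth, z = up as it lies.
- cup_orange_rim (a point): Centre of the open mouth of the orange-banded cup, on its long axis, in the plane of the rim; the closed end's outer face is 105 mm back along -x. Axes as the cup's.
- cup_blue: Washed cup, eight-sided metal tube 105 mm long, 54 mm across flats, wall 3 mm, one end open (mouth), the other closed (4 mm) with a 28 mm band in blue; about 120 g; may be absent. Lies on a flat on the mat (a knock may roll it), mouth roughly away from the robot. Origin: mid-length, on the flat first underneath, 27 mm off the long axis; x = from closed end to mouth, z = up as it lies.
- cup_blue_rim (a point): Centre of the open mouth of the blue-banded cup, on its long axis, in the plane of the rim; the closed end's outer face is 105 mm back along -x. Axes as the cup's.
- cup_yellow: Washed cup, eight-sided metal tube 105 mm long, 54 mm across flats, wall 3 mm, one end open (mouth), the other closed (4 mm) with a 28 mm band in yellow; about 120 g; may be absent. Lies on a flat on the mat (a knock may roll it), mouth roughly away from the robot. Origin: mid-length, on the flat first underneath, 27 mm off the long axis; x = from closed end to mouth, z = up as it lies.
- cup_yellow_rim (a point): Centre of the open mouth of the yellow-banded cup, on its long axis, in the plane of the rim; the closed end's outer face is 105 mm back along -x. Axes as the cup's.
- cup_dry: The dry cup: same make and size as the others (105 mm long, 54 mm across flats), green band round its closed end. Starts upside down over the dryer's middle peg, rim on the seat. Origin: centre of its rim plane; z along its long axis from mouth to closed end (up at the start), so the closed end's outer face is at z = 105 mm.
- pad: White plastic pad for dry cups, fixed, flat on the bench beyond the mat, 120 mm (x) by 190 mm (y), 4 mm thick. Origin: centre of its underside; z up.
- dryer: Green cup dryer, fixed: casing 130 mm deep (x), 350 mm wide (y), 60 mm high, its middle at dryer x = +30 mm, three upright pegs at x = +30, y = -120, 0, +120 mm; in front a timer box 100 x 100 x 50 mm high centred at x = -105, y = +100 mm. Origin on the bench; x axis away from the robot (before its yaw), z up.
- seat0 (a point): Drying place 0 of the dryer (dryer y = -120 mm): centre of the top face of a black seat disc (88 mm wide, 66 mm above the bench), from which a steel peg 24 mm thick with a domed top rises 65 mm. A cup fully on the peg rests with its rim on this face. Axes as the dryer's.
- seat1 (a point): Drying place 1 of the dryer (dryer y = 0 mm): centre of the top face of a black seat disc (88 mm wide, 66 mm above the bench), from which a steel peg 24 mm thick with a domed top rises 65 mm. A cup fully on the peg rests with its rim on this face. Axes as the dryer's.
- seat2 (a point): Drying place 2 of the dryer (dryer y = +120 mm): centre of the top face of a black seat disc (88 mm wide, 66 mm above the bench), from which a steel peg 24 mm thick with a domed top rises 65 mm. A cup fully on the peg rests with its rim on this face. Axes as the dryer's.
- timer (a joint): Angle of the timer knob in rad: grows clockwise seen from above; 0 with the white pointer towards dryer -x (the robot), range 0 to 3. The red mark on the white dial stands at 1.40 rad, a little on the near side of the dryer's +y direction. Stays where it is left (friction 0.05 N m).
- timer_grip (a point): Point on the upright axis of the black timer knob at the height to grip it (31 mm above the knob's underside, 87 mm above the bench). The grip is an upright bar 49 mm long, 14 mm thick, rising to 7 mm above this point. Its x axis turns with the knob and lies along the bar; the white pointer line is on the -x half. z up.
- tray: Blue open brush tray, fixed, 110 mm (x) by 220 mm (y) by 40 mm high outside, wall and floor about 4 mm. Origin: centre of its underside on the bench; z up.
- brush: Cleaning brush, 170 mm long, lying on the white pad: round red handle 85 mm long and 20 mm thick on the -x half, then a steel ferrule and grey bristles 42 mm wide and 20 mm thick on the +x half; 80 g. Origin: middle of its length, on its underside; x towards the bristles, z up.
- brush_tip (a point): Far end of the bristles of the brush, 85 mm along +x from the middle, at half its thickness.
- brush_handle_end (a point): End of the brush's handle, 85 mm along -x from the middle, at half its thickness.
- mat: Black rubber drain mat, fixed, 160 mm (x) by 400 mm (y), 3 mm thick, flat, no lip. Origin: centre of its underside; z up.
- can: Bystander: closed can with green label, 66 mm wide, 170 mm tall, standing. Origin: centre of its underside.
- tape: Bystander: yellow tape roll lying flat, 104 mm outside, 76 mm inside, 38 mm high. Origin: centre of its underside.
- jar: Bystander: amber jar with red cap, 72 mm wide, 80 mm tall, standing. Origin: centre of its underside.

How it is judged:
On the way, in this order (a step that is already met when the one before it is completed fails the run):
1. all washed cups present are upside down on pegs, rims on the seats, released ((distance between cup_orange_rim and seat0 below 0.02 m or distance between cup_orange_rim and seat1 below 0.02 m or distance between cup_orange_rim and seat2 below 0.02 m) and angle between each of cup_orange, cup_blue, cup_yellow's own x axis and vertical above 3.02 rad and linear speed of each of cup_orange, cup_blue, cup_yellow below 0.03 m/s and contact force between the fingers and cup_orange below 0.2 N and (distance between cup_blue_rim and seat0 below 0.02 m or distance between cup_blue_rim and seat1 below 0.02 m or distance between cup_blue_rim and seat2 below 0.02 m) and contact force between the fingers and cup_blue below 0.2 N and (distance between cup_yellow_rim and seat0 below 0.02 m or distance between cup_yellow_rim and seat1 below 0.02 m or distance between cup_yellow_rim and seat2 below 0.02 m) and contact force between the fingers and cup_yellow below 0.2 N), for 0.3 s.
2. the timer pointer is at the red mark (value of joint timer between 1.28 and 1.52 rad), for 0.3 s.
At the end, for the whole second after the job is handed in: Washed cups upside down (0.12 rad) on pegs, rim centres within 20 mm of seat centres, released, at rest; timer 1.28 to 1.52 rad; brush at rest in the tray, both ends inside its walls and under 32 mm; dry cup mouth down on the pad, rim centre within 42 mm (x) and 75 mm (y) of the pad centre (all of step 1 and all of step 2 and x of brush_tip in the frame of tray between -0.05 and 0.05 m and y of brush_tip in the frame of tray between -0.106 and 0.106 m and z of each of brush_tip, brush_handle_end in the frame of tray below 0.032 m and x of brush_handle_end in the frame of tray between -0.05 and 0.05 m and y of brush_handle_end in the frame of tray between -0.106 and 0.106 m and linear speed of each of brush, cup_dry below 0.03 m/s and x of cup_dry in the frame of pad between -0.042 and 0.042 m and y of cup_dry in the frame of pad between -0.075 and 0.075 m and z of cup_dry in the frame of pad below 0.009 m and angle between cup_dry's own z axis and vertical below 0.12 rad); the robot touches nothing.
It fails at once if the can is pushed more than 30 mm or tipped over (distance of can from where it was at the start of the episode above 0.03 m or angle between can's own z axis and vertical above 0.5 rad).
It fails at once if the tape is pushed more than 30 mm or tipped over (distance of tape from where it was at the start of the episode above 0.03 m or angle between tape's own z axis and vertical above 0.5 rad).
It fails at once if the jar is pushed more than 30 mm or tipped over (distance of jar from where it was at the start of the episode above 0.03 m or angle between jar's own z axis and vertical above 0.5 rad).
Of cup_orange, cup_blue, cup_yellow only 2 to 3 are there at a start; the rules pass over those that are not, and their reading is None.
At some moment in a run one of cup_orange, cup_blue, cup_yellow, brush may be knocked a few centimetres aside while the robot is not near it.
It also fails if it takes over 208 s, if anything falls off the work surface, if the arm or the gripper's body presses on something with over 40 N, if the wrist force passes 120 N, or if a joint passes its speed limit or range.

### The arm

A 6-joint arm with a two-finger parallel gripper is mounted at the origin on the work surface. World frame = base frame: x ahead of the robot, y to its left, z up, the work surface at z = 0. Lengths are in m, angles in rad, forces in N, time in s.
With the tool pointing down it reaches from about 0.35 to 0.775 m from the base axis. Payload 7.3 kg.
Tool frame: the origin (TCP) lies midway between the tips of the shut fingers; the grasp point (between the pads) lies 19 mm behind it (tcp_to_grasp is the distance from the TCP to the grasp point, in m); z points along the fingers, y is the line along which they close (so a half turn about z gives the same grasp; the last joint's range is limited). The gripper opens to 92 mm and grips with 3 to 60 N. Pads are 19 mm wide; open, the fingers measure 130 mm over their backs; the gripper's body (75 mm by 190 mm) begins 47 mm behind the grasp point.
Start: joints at [-1.428, 0.342, 1.524, -0, 1.275, -0.146], TCP at [0.15, -0.503, 0.227] pointing down, gripper open.
Joint ranges: [-2.53, 2.53], [-0.77, 2.02], [0.04, 2.7], [-1, 4.14], [0.28, 2.66], [-3.11, 3.11]. Speed limits (rad/s): [2.57, 2.57, 3.14, 3.14, 3.14, 3.14].

### API

Orientations are given as [roll, pitch, yaw] about the fixed x, y, z axes, in that order (R = Rz(yaw) Ry(pitch) Rx(roll)).
In Python, from cell import observe, read_camera, calibration, hand_in, tcp_to_grasp gives the robot as it stands.
- The arm moves only by the tool send_rows, never from a script. Its argument "targets" is a list of rows, each a list of 5 numbers: the opening, from 0 (shut) to 1 (fully open), then the shift along the world's x, y, z in m, then the turn about the world's z in rad. A call has 1 to 5 rows; each row shifts and turns the commanded pose from where the row before left it; what a row does not reach is not made up. A row lasts 1/10 s, in which the tool goes at most 50 mm and 8.59 degrees, less where a joint would pass 70% of its speed; a pose out of reach is approached as far as the arm can. A call is refused whole if a number of a shift passes 0.05 or a number of a turn 0.15, either way. A call with a gripper value outside its range is refused whole. The fingers move at their own pace and stop on an object; "grip_force" is the grip in N (left out, the last holds). Time passes only in rows, so rows that do not move let the fingers close. It gives the time, the measured TCP pose, the force, the opening and the grip force at its end, in the units of the state.
- observe(): the state, without advancing time (a new reading comes with each control period).
- read_camera(name): name is "scene" or "side" or "wrist"; returns (picture, depth): 400x640x3 uint8, red, green, blue; 400x640 float32, m along the optical axis (not along the pixel's ray), 0 where there is no reading.
- calibration(name): a dict with "intrinsics" (3x3 intrinsics, pixels), "world_to_cam" (4x4, takes a point from world to camera coordinates); the wrist camera has in their place "hand_eye" (4x4, takes a point from camera to tool coordinates, whose origin is the TCP and whose axes are the flange's). Camera axes: x right, y up, looking along -z (the intrinsics and any distortion apply to the point x, -y, -z); pixel columns grow to the right and rows downward; lengths in m; the calibration is good to about 2 mm. A picture is of the moment at which its call begins: read the wrist's pose just before it. calibration takes no time and is no camera call.
- hand_in(): hands the job in; it is judged then, once.
The state is a dict: "time": time; "qpos": joint angles; "qvel": joint speeds; "joint_efforts": joint torques, N m; "tool_pos": TCP position; "tool_rot": TCP orientation; "contact_force": force on the tool from outside, world axes, zero at the start; "torque": the same for the moment, N m; "opening": finger opening in m; "grip_force": force on a finger pad.
Only numpy, scipy, OpenCV 4.12 (cv2) and the standard library are available. Lean on these libraries where they do the work, as an engineer would, in place of code of your own. Each camera call takes 0.05 s, during which the arm holds its last target. There are 200 camera calls.

## Working session

There is one attempt and no reset: what is moved stays moved. The work goes in short steps, Python scripts to look and compute and a tool call to move; the robot and the scene stay as the last step left them, time stands still between calls to the robot, and variables do not carry over. Pictures are saved under pics/ and viewed, at most 14 in all, crops included, and the job is handed in when it is done.

Besides the shell and the picture viewer there is one more tool, called after "Call:" by a JSON object that holds its "name" and its "arguments". send_rows: Moves the arm, as the interface text tells. Its arguments: {"type":"object","properties":{"targets":{"type":"array","items":{"type":"array","items":{"type":"number"}}},"grip_force":{"type":"number"}},"required":["targets"]}

```bash
mkdir -p pics; ls; cat > h.py <<'E'
import numpy as np, cv2
from cell import *
from scipy.spatial.transform import Rotation as R
def cam(n):
    s=observe(); im,d=read_camera(n); c=calibration(n); K=np.array(c["intrinsics"])
    if n=="wrist":
        T=np.eye(4);T[:3,:3]=R.from_euler('xyz',s["tool_rot"]).as_matrix();T[:3,3]=s["tool_pos"]
        C=T@np.array(c["hand_eye"])
    else: C=np.linalg.inv(np.array(c["world_to_cam"]))
    return im,d,K,C
def cloud(n):  # world point per pixel
    im,d,K,C=cam(n); v,u=np.mgrid[:d.shape[0],:d.shape[1]]
    x=(u-K[0,2])/K[0,0]*d; y=(v-K[1,2])/K[1,1]*d
    P=np.stack([x,-y,-d],-1)@C[:3,:3].T+C[:3,3]; P[d==0]=np.nan
    return im,P
def save(n,im): cv2.imwrite("pics/"+n+".png",im[...,::-1])
E
python3 - <<'E'
from h import *
for n in("scene","side"):
    im,P=cloud(n); save(n+"0",im); np.savez(n+"0.npz",im=im,P=P)
    c=calibration(n); print({k:(v if k!="world_to_cam" else np.linalg.inv(v)[:3].round(2)) for k,v in c.items()})
s=observe(); print(s["tool_rot"],s["opening"],tcp_to_grasp)
E
```

```text
pics
{'intrinsics': array([[465.23282508,   0.        , 320.36060812],
       [  0.        , 465.23282508, 210.68860403],
       [  0.        ,   0.        ,   1.        ]]), 'world_to_cam': array([[-0.85, -0.29,  0.44,  1.24],
       [ 0.53, -0.47,  0.71,  1.07],
       [ 0.  ,  0.83,  0.56,  0.92]])}
{'intrinsics': array([[411.51388779,   0.        , 314.14914365],
       [  0.        , 411.51388779, 200.24126721],
       [  0.        ,   0.        ,   1.        ]]), 'world_to_cam': array([[-0.83,  0.44, -0.33,  0.11],
       [-0.55, -0.66,  0.51,  0.73],
       [ 0.  ,  0.61,  0.79,  1.15]])}
[-3.14024132e+00 -1.78442685e-04  2.88733364e-01] 0.09169893427372254 0.0188
```

View pics/scene0.png

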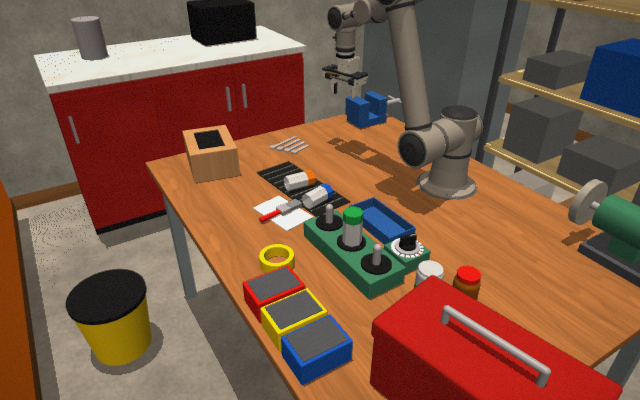

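View pics/side0.png

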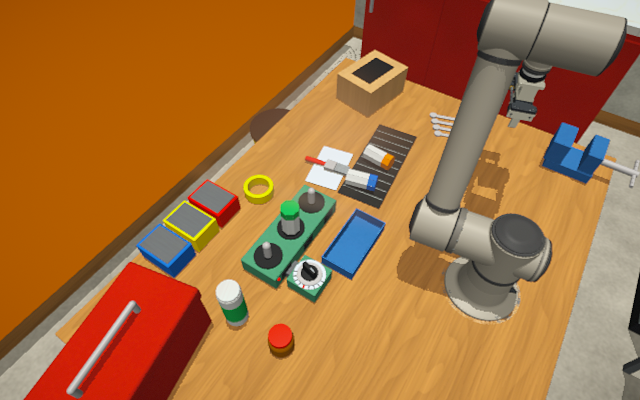

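```bash
cat > m.py <<'E'
from h import *
def masks(im,P):
    hsv=cv2.cvtColor(im,cv2.COLOR_RGB2HSV); h,s,v=[hsv[...,i].astype(int) for i in range(3)]
    x,y,z=np.moveaxis(P,-1,0)
    ws=(x>.2)&(x<.95)&(abs(y)<.62)&(z>-.01)&(z<.3)
    M={}
    M['green']=(h>65)&(h<90)&(s>90)&(v>40)
    M['blue']=(h>100)&(h<122)&(s>130)&(v>50)
    M['orange']=(h>=5)&(h<16)&(s>210)&(v>150)&(z>.02)
    M['red']=((h<5)|(h>174))&(s>170)&(v>90)
    M['white']=(s<50)&(v>120)
    M['grey']=(s<70)&(v>60)&(v<=200)
    M['black']=(v<60)&(s<120)
    M['yellow']=(h>22)&(h<34)&(s>150)&(v>100)
    return {k:m&ws for k,m in M.items()}
def comps(m,P,a=25):
    n,l,st,c=cv2.connectedComponentsWithStats(m.astype(np.uint8),connectivity=8)
    for i in range(1,n):
        if st[i,4]>=a: yield c[i],P[l==i]
E
python3 - <<'E'
from m import *
for n in("side","scene"):
    f=np.load(n+"0.npz"); im,P=f['im'],f['P']
    print(n)
    for k,m in masks(im,P).items():
        for c,p in comps(m,P,40):
            r=cv2.minAreaRect(p[:,:2].astype(np.float32)*1000)
            print(k,len(p),c.astype(int),'med',np.median(p,0).round(3),'z',np.percentile(p[:,2],[5,95]).round(3),'rect',np.array(r[0]).round(),np.array(r[1]).round(),round(r[2],1))
E
```

```text
side
green 45 [303 189] med [0.629 0.02  0.06 ] z [0.056 0.064] rect [626.  22.] [22. 39.] 3.0
green 2550 [286 239] med [0.545 0.22  0.06 ] z [0.028 0.17 ] rect [571. 175.] [132. 349.] 0.7
green 390 [308 286] med [0.404 0.316 0.044] z [0.015 0.052] rect [441. 273.] [114. 100.] 2.4
green 286 [235 312] med [0.523 0.491 0.082] z [0.044 0.119] rect [530. 487.] [59. 20.] 57.2
blue 130 [371 182] med [ 0.454 -0.142  0.05 ] z [0.023 0.06 ] rect [ 461. -174.] [28. 96.] 14.7
blue 2080 [351 245] med [0.392 0.095 0.005] z [0.001 0.04 ] rect [389.  87.] [111. 223.] 0.9
blue 797 [170 256] med [0.794 0.462 0.058] z [0.015 0.072] rect [855. 441.] [100. 145.] 89.8
red 71 [314 160] med [ 0.687 -0.142  0.021] z [0.017 0.026] rect [ 689. -142.] [76. 16.] 11.9
red 542 [218 208] med [0.791 0.246 0.06 ] z [0.016 0.072] rect [856. 222.] [100. 146.] 89.0
red 3482 [167 300] med [0.631 0.581 0.208] z [0.053 0.212] rect [687. 588.] [212. 100.] 9.7
red 428 [279 335] med [0.393 0.473 0.08 ] z [0.076 0.083] rect [393. 472.] [58. 60.] 41.1
white 162 [439 127] med [ 0.375 -0.583  0.007] z [0.001 0.012] rect [ 375. -
[... 7301 characters left out ...]
1 0.009] rect [ 500. -336.] [161. 274.] 4.6
black 525 [325 215] med [0.552 0.032 0.065] z [0.002 0.07 ] rect [535. -58.] [324. 141.] 56.5
black 102 [339 202] med [ 0.431 -0.098  0.005] z [0.002 0.009] rect [492. -43.] [248.  60.] 41.5
black 196 [350 244] med [0.594 0.195 0.067] z [0.063 0.07 ] rect [580. 182.] [71. 86.] 49.5
black 215 [407 242] med [0.444 0.278 0.075] z [0.061 0.096] rect [443. 281.] [32. 49.] 60.0
black 419 [375 264] med [0.58  0.304 0.067] z [0.064 0.07 ] rect [574. 297.] [81. 85.] 47.4
yellow 633 [275 256] med [0.777 0.074 0.035] z [0.009 0.042] rect [779.  83.] [105. 102.] 51.5
yellow 854 [287 321] med [0.916 0.364 0.068] z [0.016 0.073] rect [859. 332.] [103. 139.] 89.8
```

Call:
{"name": "send_rows", "arguments": {"targets": [[1, 0.035, 0.028, 0.01, -0.05], [1, 0.035, 0.028, 0.01, -0.05], [1, 0.035, 0.028, 0.01, -0.05], [1, 0.035, 0.028, 0.01, 0], [1, 0.035, 0.028, 0.01, 0]]}}

```text
time: 0.6
tool_pos: [0.3255, -0.3618, 0.2769]
tool_rot: [-3.141, 0.0, 0.138]
contact_force: [-0.2, 0.3, 0.3]
opening: 0.0917
grip_force: 0.0
```

Call:
{"name": "send_rows", "arguments": {"targets": [[1, 0.035, 0.028, 0.01, 0], [1, 0.035, 0.028, 0.01, 0], [1, 0.035, 0.028, 0.01, 0], [1, 0.035, 0.028, 0.01, 0], [1, 0.035, 0.028, 0.01, 0]]}}

```text
time: 1.1
tool_pos: [0.5006, -0.2217, 0.3269]
tool_rot: [-3.141, 0.001, 0.139]
contact_force: [1.0, -1.2, 0.0]
opening: 0.0915
grip_force: 0.0
```

Call:
{"name": "send_rows", "arguments": {"targets": [[1, 0.035, 0.028, 0.01, 0], [1, 0.035, 0.028, 0.01, 0], [1, 0, 0, 0, 0], [1, 0, 0, 0, 0]]}}

```text
time: 1.5
tool_pos: [0.5699, -0.1665, 0.3458]
tool_rot: [-3.141, 0.002, 0.141]
contact_force: [0.6, -0.9, -0.1]
opening: 0.0913
grip_force: 0.0
```

```bash
python3 - <<'E'
from m import *
im,P=cloud("wrist"); save("w1",im); np.savez("w1.npz",im=im,P=P)
s=observe(); print(s["time"],s["tool_pos"],s["tool_rot"])
for k,m in masks(im,P).items():
        for c,p in comps(m,P,150):
            r=cv2.minAreaRect(p[:,:2].astype(np.float32)*1000)
            print(k,len(p),c.astype(int),'med',np.median(p,0).round(3),'z',np.percentile(p[:,2],[5,95]).round(3),'rect',np.array(r[0]).round(),np.array(r[1]).round(),round(r[2],1))
E
```

```text
1.55 [ 0.56917491 -0.1672744   0.34591349] [-3.14120763e+00  1.72740170e-03  1.39252293e-01]
green 11603 [107 127] med [0.59  0.136 0.06 ] z [0.053 0.171] rect [566. 155.] [145. 318.] 0.9
green 1653 [ 69 197] med [0.463 0.221 0.039] z [0.013 0.05 ] rect [441. 268.] [97. 99.] 1.0
blue 5197 [156 227] med [0.407 0.108 0.004] z [0.002 0.039] rect [393.  98.] [108. 246.] 0.7
blue 531 [305 229] med [ 0.458 -0.16   0.054] z [0.003 0.058] rect [ 445. -158.] [53. 63.] 16.2
orange 181 [363 235] med [ 0.459 -0.257  0.049] z [0.039 0.056] rect [ 459. -259.] [20. 24.] 89.7
red 572 [317  77] med [ 0.695 -0.146  0.022] z [0.019 0.024] rect [ 692. -145.] [76. 17.] 8.2
white 8284 [320 116] med [ 0.638 -0.162  0.004] z [0.002 0.023] rect [ 636. -158.] [121. 192.] 11.4
white 251 [150 143] med [0.578 0.05  0.127] z [0.122 0.13 ] rect [572.  69.] [21. 58.] 18.5
white 1714 [300 195] med [ 0.514 -0.145  0.053] z [0.005 0.058] rect [ 501. -142.] [95. 65.] 14.4
white 1820 [383 204] med [ 0.517 -0.278  0.052] z [0.003 0.058] rect [ 495. -288.] [146.  75.] 2.6
white 152 [442 206] med [ 0.517 -0.397  0.003] z [
[... 2124 characters left out ...]
-292.] [22. 35.] 4.1
black 1122 [409 202] med [ 0.515 -0.337  0.003] z [0.001 0.004] rect [ 498. -339.] [154.  34.] 6.7
black 1210 [432 203] med [ 0.518 -0.377  0.003] z [0.001 0.004] rect [ 512. -377.] [134.  33.] 6.0
black 1380 [453 209] med [ 0.513 -0.418  0.003] z [0.001 0.004] rect [ 507. -419.] [154.  33.] 6.6
black 1367 [475 209] med [ 0.519 -0.458  0.003] z [0.001 0.004] rect [ 510. -459.] [154.  33.] 6.0
black 1003 [ 31 209] med [0.443 0.262 0.074] z [0.062 0.094] rect [442. 261.] [46. 35.] 16.4
black 154 [295 241] med [ 0.41  -0.143  0.003] z [0.001 0.004] rect [ 420. -145.] [37. 32.] 7.4
yellow 1013 [166  13] med [0.745 0.072 0.037] z [0.02  0.038] rect [750.  85.] [ 44. 116.] 9.2
```

View pics/w1.png

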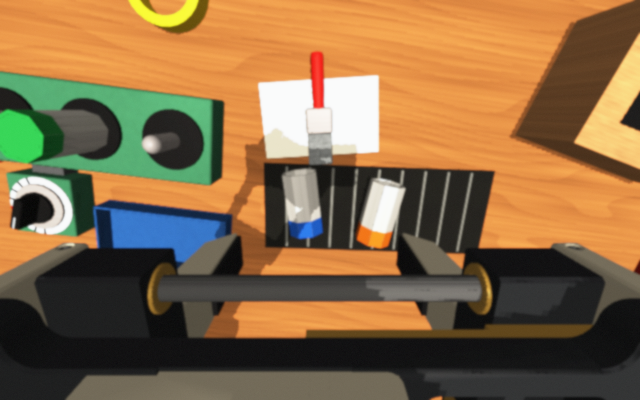

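Call:
{"name": "send_rows", "arguments": {"targets": [[1, 0.024, 0.005, -0.042, 0.005], [1, 0.024, 0.005, -0.042, 0.005], [1, 0.024, 0.005, -0.042, 0], [1, 0.024, 0.005, -0.042, 0], [0.7, 0, 0, -0.048, 0]]}}

```text
time: 2.05
tool_pos: [0.6668, -0.1482, 0.1292]
tool_rot: [3.141, -0.002, 0.148]
contact_force: [-0.1, 0.0, -0.2]
opening: 0.0877
grip_force: 0.0
```

Call:
{"name": "send_rows", "arguments": {"targets": [[0.6, 0, 0, -0.048, 0], [0.6, 0, 0, -0.045, 0], [0.6, 0, 0, -0.018, 0], [0.6, 0, 0, -0.008, 0], [0.6, 0, 0, 0, 0]]}}

```text
time: 2.55
tool_pos: [0.6645, -0.1483, 0.0111]
tool_rot: [-3.141, 0.002, 0.147]
contact_force: [-0.1, -0.4, 0.3]
opening: 0.0555
grip_force: 0.0
```

Call:
{"name": "send_rows", "arguments": {"targets": [[0, 0, 0, 0, 0], [0, 0, 0, 0, 0], [0, 0, 0, 0, 0], [0, 0, 0, 0, 0], [0, 0, 0, 0, 0]], "grip_force": 30}}

```text
time: 3.05
tool_pos: [0.6658, -0.1474, 0.0123]
tool_rot: [3.141, -0.001, 0.149]
contact_force: [-0.2, 0.5, 0.7]
opening: 0.0199
grip_force: 2.4
```

Call:
{"name": "send_rows", "arguments": {"targets": [[0, 0, 0, 0.02, 0], [0, 0, 0, 0.045, 0], [0, 0, 0, 0.045, 0], [0, 0, 0, 0.045, 0], [0, 0, 0, 0.045, 0]]}}

```text
time: 3.55
tool_pos: [0.6652, -0.147, 0.2135]
tool_rot: [-3.142, 0.0, 0.149]
contact_force: [-0.4, 0.2, -0.6]
opening: 0.018
grip_force: 29.6
```

```bash
python3 - <<'E'
from m import *
im,P=cloud("wrist"); save("w2",im[:,120:520])
E
```

```text
(no output)
```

View pics/w2.png

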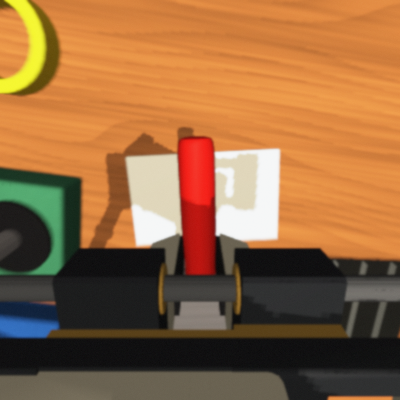

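Call:
{"name": "send_rows", "arguments": {"targets": [[0, -0.0276, 0.0253, 0, 0.142], [0, -0.0276, 0.0253, 0, 0.142], [0, -0.0276, 0.0253, 0, 0.142], [0, -0.0276, 0.0253, 0, 0.142], [0, -0.0276, 0.0253, 0, 0.142]]}}

```text
time: 4.1
tool_pos: [0.5261, -0.0198, 0.2115]
tool_rot: [-3.142, -0.0, 0.865]
contact_force: [0.1, 0.3, 0.2]
opening: 0.0184
grip_force: 29.6
```

Call:
{"name": "send_rows", "arguments": {"targets": [[0, -0.0276, 0.0253, 0, 0.142], [0, -0.0276, 0.0253, 0, 0.142], [0, -0.0276, 0.0253, 0, 0.142], [0, -0.0276, 0.0253, 0, 0.142], [0, -0.0276, 0.0253, 0, 0.142]]}}

```text
time: 4.6
tool_pos: [0.3881, 0.1066, 0.2117]
tool_rot: [3.141, -0.0, 1.574]
contact_force: [0.9, 1.0, -0.3]
opening: 0.0184
grip_force: 29.6
```

Call:
{"name": "send_rows", "arguments": {"targets": [[0, 0, 0, 0, 0], [0, 0, 0, -0.045, 0], [0, 0, 0, -0.045, 0], [0, 0, 0, -0.04, 0], [0, 0, 0, 0, 0]]}}

```text
time: 5.1
tool_pos: [0.3866, 0.1052, 0.0782]
tool_rot: [-3.132, 0.001, 1.568]
contact_force: [0.0, -0.7, 0.1]
opening: 0.0182
grip_force: 29.6
```

```bash
python3 - <<'E'
from m import *
im,P=cloud("side"); c=im[130:330,220:440]; save("s2",cv2.resize(c,None,fx=3,fy=3)) 
print(observe()["tool_pos"],observe()["tool_rot"])
M=masks(im,P)
for k in("red","blue","grey"):
  for c,p in comps(M[k],P,30):
    if abs(np.median(p[:,1])-.1)<.15 and np.median(p[:,0])<.5: print(k,len(p),c.astype(int),np.median(p,0).round(3),np.percentile(p,[3,97],axis=0).round(3).tolist())
E
```

```text
[0.38841415 0.10536338 0.0805623 ] [-3.13659577e+00  5.00498965e-04  1.56782602e+00]
red 114 [348 244] [0.382 0.141 0.088] [[0.374, 0.107, 0.08], [0.391, 0.17, 0.093]]
blue 1216 [345 254] [0.383 0.138 0.006] [[0.334, 0.059, 0.0], [0.44, 0.196, 0.041]]
grey 1547 [359 210] [0.39  0.119 0.188] [[0.31, -0.206, 0.001], [0.475, 0.143, 0.293]]
grey 55 [371 240] [0.318 0.136 0.162] [[0.296, 0.058, 0.018], [0.344, 0.142, 0.18]]
```

View pics/s2.png

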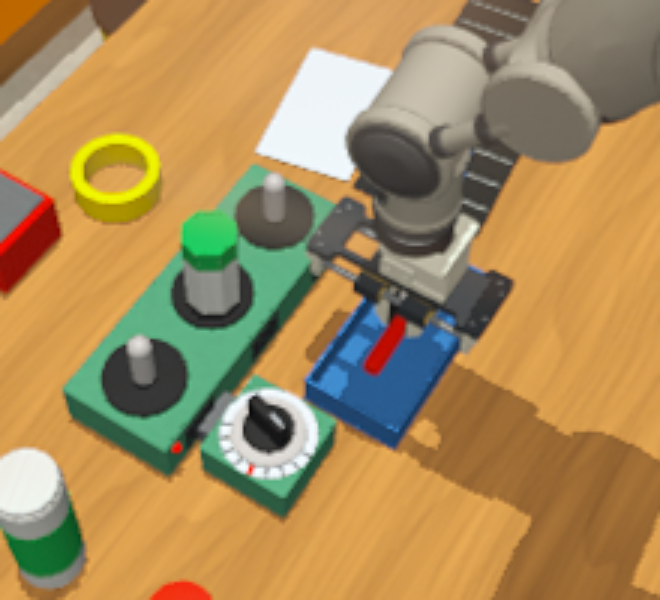

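Call:
{"name": "send_rows", "arguments": {"targets": [[0, 0, 0, -0.04, 0], [0, 0, 0, -0.02, 0], [0, 0, 0, -0.006, 0], [0, 0, 0, 0, 0], [0.3, 0, 0, 0, 0]]}}

```text
time: 5.65
tool_pos: [0.3911, 0.1058, 0.0173]
tool_rot: [3.138, -0.0, 1.569]
contact_force: [0.2, -0.7, 0.2]
opening: 0.0224
grip_force: 0.0
```

Call:
{"name": "send_rows", "arguments": {"targets": [[0.45, 0, 0, 0, 0], [0.45, 0, 0, 0, 0], [0.45, 0, 0, 0.02, 0], [0.45, 0, 0, 0.04, 0], [0.45, 0, 0, 0.05, 0]]}}

```text
time: 6.15
tool_pos: [0.3883, 0.1056, 0.1265]
tool_rot: [-3.138, 0.0, 1.569]
contact_force: [1.9, -0.6, 0.6]
opening: 0.0411
grip_force: 0.0
```

```bash
python3 - <<'E'
from m import *
im,P=cloud("side")
for n in("w1","scene0","side0","now"):
    if n!="now": f=np.load(n+".npz"); im_,P_=f['im'],f['P']
    else: im_,P_=im,P
    for nm,(y0,y1) in dict(blue=(-.205,-.09),orange=(-.34,-.215)).items():
        x,y,z=np.moveaxis(P_,-1,0)
        m=(x>.4)&(x<.58)&(y>y0)&(y<y1)&(z>.05)&(z<.066)
        p=P_[m]
        if len(p)<50: continue
        r=cv2.minAreaRect(p[:,:2].astype(np.float32)*1000)
        # axis line: regress y on x
        a=np.polyfit(p[:,0],p[:,1],1)
        print(n,nm,len(p),'xr',np.percentile(p[:,0],[1,99]).round(3),'slope',a[0].round(3),'y@.45',np.polyval(a,.45).round(3),'y@.53',np.polyval(a,.53).round(3),np.array(r[0]).round(),np.array(r[1]).round(),round(r[2],1), p[:,2].max().round(3))
M=masks(im,P)
for c,p in comps(M["red"],P,20):
    if abs(np.median(p[:,1])-.1)<.15 and np.median(p[:,0])<.5: print('brush',len(p),c.astype(int),np.median(p,0).round(3),np.percentile(p,[3,97],axis=0).round(3).tolist())
E
```

```text
w1 blue 1385 xr [0.446 0.549] slope 0.223 y@.45 -0.16 y@.53 -0.142 [ 497. -149.] [106.  39.] 15.1 0.059
w1 orange 1347 xr [0.447 0.55 ] slope -0.065 y@.45 -0.275 y@.53 -0.28 [ 498. -279.] [ 38. 106.] 86.4 0.059
scene0 blue 180 xr [0.44  0.547] slope 0.223 y@.45 -0.151 y@.53 -0.133 [ 494. -140.] [110.  44.] 14.7 0.064
scene0 orange 165 xr [0.446 0.549] slope -0.069 y@.45 -0.267 y@.53 -0.273 [ 498. -270.] [105.  43.] 0.5 0.065
side0 blue 233 xr [0.441 0.545] slope 0.219 y@.45 -0.153 y@.53 -0.135 [ 493. -142.] [105.  42.] 14.6 0.063
side0 orange 218 xr [0.443 0.547] slope -0.068 y@.45 -0.271 y@.53 -0.276 [ 496. -273.] [ 42. 108.] 86.1 0.062
brush 123 [346 253] [0.387 0.136 0.022] [[0.379, 0.095, 0.016], [0.396, 0.171, 0.027]]
```

Call:
{"name": "send_rows", "arguments": {"targets": [[1, 0.007, -0.026, 0.02, -0.135], [1, 0.007, -0.026, 0.02, -0.135], [1, 0.007, -0.026, 0.02, -0.135], [1, 0.007, -0.026, 0.01, -0.135], [1, 0.007, -0.026, 0, -0.135]]}}

```text
time: 6.7
tool_pos: [0.4256, -0.0255, 0.1979]
tool_rot: [3.137, -0.002, 0.888]
contact_force: [0.0, 0.3, 0.6]
opening: 0.0764
grip_force: 0.0
```

Call:
{"name": "send_rows", "arguments": {"targets": [[1, 0.007, -0.026, 0, -0.135], [1, 0.007, -0.026, 0, -0.135], [1, 0.007, -0.026, 0, -0.135], [1, 0.008, -0.025, 0, -0.135], [1, 0.008, -0.025, 0, -0.135]]}}

```text
time: 7.2
tool_pos: [0.4617, -0.1533, 0.1963]
tool_rot: [3.141, -0.001, 0.213]
contact_force: [0.6, -0.3, -0.8]
opening: 0.0914
grip_force: 0.0
```

```bash
python3 - <<'E'
from m import *
im,P=cloud("scene"); s=observe(); print(s["tool_pos"],s["tool_rot"])
x,y,z=np.moveaxis(P,-1,0)
for nm,(y0,y1) in dict(blue=(-.205,-.09),orange=(-.34,-.215)).items():
        m=(x>.4)&(x<.58)&(y>y0)&(y<y1)&(z>.05)&(z<.066)
        p=P[m]; print(len(p))
        if len(p)>30:r=cv2.minAreaRect(p[:,:2].astype(np.float32)*1000); print(nm,r,np.polyfit(p[:,0],p[:,1],1))
E
```

```text
[ 0.46312994 -0.15685889  0.1963222 ] [ 3.13808534e+00 -1.73680715e-03  2.04635944e-01]
188
blue ((492.6488342285156, -141.93447875976562), (110.6605224609375, 40.04239273071289), 11.16815185546875) [ 0.2064255  -0.24211069]
168
orange ((495.5919494628906, -267.949462890625), (46.567054748535156, 108.55244445800781), 83.71820068359375) [-0.072638   -0.23378089]
```

Call:
{"name": "send_rows", "arguments": {"targets": [[1, 0, 0.001, -0.048, 0.005], [1, 0, 0, -0.048, 0], [1, 0, 0, -0.045, 0], [1, 0, 0, -0.03, 0], [1, 0, 0, -0.014, 0]]}}

```text
time: 7.75
tool_pos: [0.46, -0.1504, 0.0084]
tool_rot: [-3.139, 0.003, 0.224]
contact_force: [-0.6, -0.5, 0.0]
opening: 0.0921
grip_force: 0.0
```

Call:
{"name": "send_rows", "arguments": {"targets": [[0.5, 0, 0, 0, 0], [0.5, 0, 0, 0, 0], [0, 0, 0, 0, 0], [0, 0, 0, 0, 0], [0, 0, 0, 0, 0]], "grip_force": 4}}

```text
time: 8.25
tool_pos: [0.4622, -0.1517, 0.0117]
tool_rot: [3.14, -0.002, 0.224]
contact_force: [-0.1, -1.9, 0.2]
opening: 0.0564
grip_force: 0.6
```

Call:
{"name": "send_rows", "arguments": {"targets": [[0, 0, 0, 0, 0], [0, 0, 0, 0.01, 0], [0, 0, 0, 0.03, 0], [0, 0, 0, 0.03, 0], [0, 0, 0, 0.03, 0]]}}

```text
time: 8.75
tool_pos: [0.461, -0.1509, 0.1121]
tool_rot: [-3.141, 0.001, 0.224]
contact_force: [0.3, -1.0, -1.4]
opening: 0.0542
grip_force: 4.0
```

```bash
python3 - <<'E'
from m import *
im,P=cloud("scene"); save("c3",cv2.resize(im[120:240,240:400],None,fx=4,fy=4))
E
```

```text
(no output)
```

View pics/c3.png

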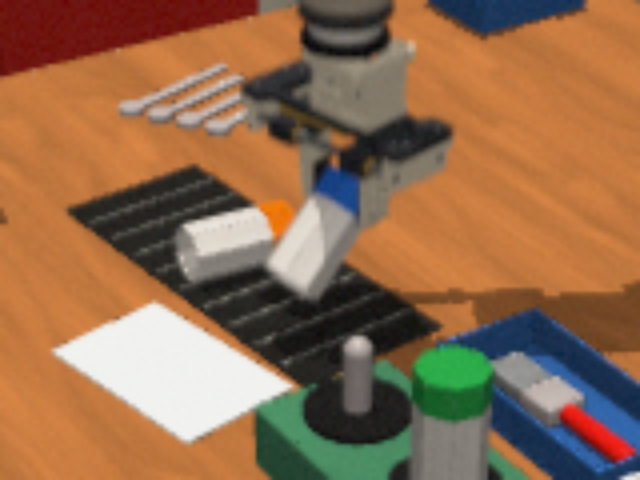

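Call:
{"name": "send_rows", "arguments": {"targets": [[0, 0, 0, 0.03, 0], [0, 0, 0, 0, 0], [0, 0, 0, 0, 0], [0, 0, 0, 0, 0], [0, 0, 0, 0, 0]], "grip_force": 4}}

```text
time: 9.3
tool_pos: [0.4608, -0.1509, 0.1395]
tool_rot: [-3.14, 0.002, 0.224]
contact_force: [0.1, 0.0, -2.6]
opening: 0.0543
grip_force: 4.0
```

```bash
cat > hang.py <<'E'
from m import *
def hang(T):
  for n in("scene","side"):
    im,P=cloud(n); x,y,z=np.moveaxis(P,-1,0)
    m=(np.hypot(x-T[0],y-T[1])<.13)&(z>.006+.02*0)&(z<T[2]+.03)
    for z0 in np.arange(T[2]-.09,T[2]+.04,.02):
        q=P[m&(z>z0)&(z<z0+.02)]
        if len(q)>15: print(n,z0.round(3),len(q),'x',np.percentile(q[:,0],[5,50,95]).round(3),'y',np.percentile(q[:,1],[5,50,95]).round(3))
  return im,P
s=observe(); print(s["time"],s["tool_pos"].round(4),s["opening"],s["grip_force"])
if __name__=="__main__": hang(np.array(s["tool_pos"]))
E
python3 hang.py
```

```text
9.3 [ 0.4608 -0.1509  0.1395] 0.05425215993584101 3.9999673515558243
scene 0.05 78 x [0.458 0.485 0.52 ] y [-0.277 -0.264 -0.253]
scene 0.09 44 x [0.487 0.507 0.529] y [-0.125 -0.114 -0.11 ]
scene 0.11 121 x [0.476 0.515 0.533] y [-0.148 -0.121 -0.111]
scene 0.13 129 x [0.461 0.498 0.517] y [-0.155 -0.124 -0.115]
scene 0.15 151 x [0.447 0.476 0.497] y [-0.183 -0.129 -0.108]
side 0.05 37 x [0.444 0.453 0.464] y [-0.278 -0.268 -0.255]
side 0.09 58 x [0.478 0.504 0.528] y [-0.133 -0.116 -0.111]
side 0.11 108 x [0.464 0.503 0.529] y [-0.139 -0.121 -0.114]
side 0.13 31 x [0.43  0.479 0.516] y [-0.153 -0.122 -0.117]
```

Call:
{"name": "send_rows", "arguments": {"targets": [[0, 0, 0, 0, 0], [0, 0, 0, 0.02, 0], [0, 0, 0, -0.02, 0], [0, 0, 0, 0.02, 0], [0, 0, 0, -0.02, 0]], "grip_force": 3}}

```text
time: 9.9
tool_pos: [0.464, -0.1525, 0.1437]
tool_rot: [3.137, -0.006, 0.224]
contact_force: [1.9, -0.6, -2.2]
opening: 0.0543
grip_force: 3.0
```

```bash
python3 hang.py
```

```text
9.9 [ 0.464  -0.1525  0.1437] 0.054282368569847354 2.9997626692056656
scene 0.054 79 x [0.45  0.482 0.52 ] y [-0.279 -0.265 -0.255]
scene 0.074 71 x [0.461 0.488 0.503] y [-0.15  -0.127 -0.119]
scene 0.094 84 x [0.457 0.486 0.5  ] y [-0.152 -0.129 -0.119]
scene 0.114 90 x [0.454 0.482 0.495] y [-0.154 -0.128 -0.121]
scene 0.134 82 x [0.453 0.479 0.491] y [-0.168 -0.133 -0.122]
scene 0.154 133 x [0.444 0.472 0.487] y [-0.187 -0.132 -0.108]
side 0.054 63 x [0.445 0.456 0.484] y [-0.281 -0.259 -0.121]
side 0.074 60 x [0.444 0.464 0.491] y [-0.14  -0.125 -0.12 ]
side 0.094 64 x [0.44  0.462 0.487] y [-0.141 -0.126 -0.121]
side 0.114 52 x [0.438 0.456 0.483] y [-0.141 -0.127 -0.12 ]
```

Call:
{"name": "send_rows", "arguments": {"targets": [[0, 0, 0, 0, 0], [0, 0, 0, 0.03, 0], [0, 0, 0, 0.03, 0], [0, 0, 0, 0.025, 0], [0, 0.01, 0.02, 0, 0]], "grip_force": 8}}

```text
time: 10.5
tool_pos: [0.473, -0.1333, 0.2299]
tool_rot: [3.136, -0.006, 0.221]
contact_force: [0.6, 0.1, -2.6]
opening: 0.054
grip_force: 8.0
```

Call:
{"name": "send_rows", "arguments": {"targets": [[0, 0.019, 0.037, 0, 0], [0, 0.019, 0.037, 0, 0], [0, 0.019, 0.037, 0, 0], [0, 0.019, 0.037, 0, 0], [0, 0.018, 0.036, 0, 0]]}}

```text
time: 11.0
tool_pos: [0.5662, 0.0545, 0.2263]
tool_rot: [3.141, -0.0, 0.224]
contact_force: [1.0, -0.5, -2.1]
opening: 0.054
grip_force: 8.0
```

Call:
{"name": "send_rows", "arguments": {"targets": [[0, 0, 0, 0, 0], [0, 0, 0, 0, 0], [0, 0, 0, 0, 0]]}}

```text
time: 11.3
tool_pos: [0.5651, 0.052, 0.2258]
tool_rot: [3.141, 0.001, 0.223]
contact_force: [-1.3, -0.1, -0.5]
opening: 0.0537
grip_force: 8.0
```

```bash
cat >> hang.py <<'E'
E
python3 hang.py; python3 - <<'E'
from m import *
im,P=cloud("scene"); save("c4",cv2.resize(im[140:280,250:430],None,fx=4,fy=4))
E
```

```text
11.3 [0.5651 0.052  0.2258] 0.05365653518773434 7.998126894235611
scene 0.136 21 x [0.566 0.597 0.599] y [0.081 0.164 0.174]
scene 0.156 219 x [0.55  0.582 0.603] y [0.058 0.153 0.177]
scene 0.176 117 x [0.56  0.587 0.602] y [0.052 0.076 0.085]
scene 0.196 115 x [0.555 0.583 0.597] y [0.05  0.076 0.083]
scene 0.216 111 x [0.555 0.582 0.594] y [0.041 0.072 0.083]
scene 0.236 188 x [0.547 0.574 0.589] y [0.018 0.066 0.096]
side 0.136 28 x [0.542 0.55  0.576] y [0.058 0.081 0.178]
side 0.156 230 x [0.545 0.569 0.593] y [0.067 0.159 0.179]
side 0.176 79 x [0.544 0.562 0.59 ] y [0.059 0.076 0.082]
side 0.196 64 x [0.539 0.555 0.579] y [0.049 0.077 0.081]
side 0.216 22 x [0.534 0.539 0.544] y [0.048 0.062 0.069]
side 0.236 54 x [0.532 0.537 0.548] y [0.028 0.054 0.071]
```

View pics/c4.png

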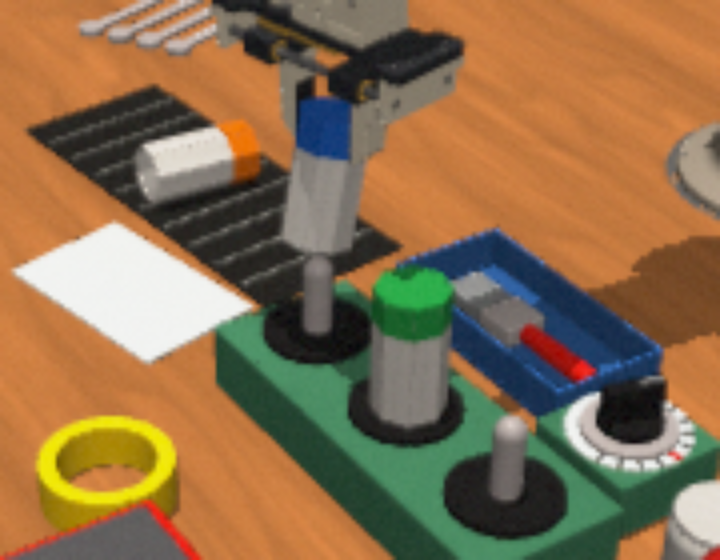

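Call:
{"name": "send_rows", "arguments": {"targets": [[0, 0, 0, -0.025, 0], [0, 0, 0, -0.025, 0], [0, 0, 0, -0.02, 0], [0, 0, 0, -0.01, 0], [0, 0, 0, 0, 0]]}}

```text
time: 11.95
tool_pos: [0.5652, 0.0522, 0.1452]
tool_rot: [-3.141, 0.001, 0.223]
contact_force: [0.4, -0.4, -1.9]
opening: 0.0537
grip_force: 8.0
```

Call:
{"name": "send_rows", "arguments": {"targets": [[0, 0, 0, 0, 0], [0, 0, 0, -0.005, 0], [0, 0, 0, -0.003, 0], [0.7, 0, 0, 0, 0], [0.8, 0, 0, 0, 0]], "grip_force": 3}}

```text
time: 12.45
tool_pos: [0.5654, 0.0528, 0.1378]
tool_rot: [-3.142, 0.0, 0.224]
contact_force: [0.2, 0.9, 0.7]
opening: 0.0656
grip_force: 0.0
```

Call:
{"name": "send_rows", "arguments": {"targets": [[0.8, 0, 0, 0, 0], [0.8, 0, 0, 0, 0], [0.8, 0, 0, 0.03, 0], [0.8, 0, 0, 0.045, 0], [0.8, 0, 0, 0.045, 0]]}}

```text
time: 12.95
tool_pos: [0.565, 0.0528, 0.2587]
tool_rot: [-3.141, 0.002, 0.224]
contact_force: [1.7, -0.3, 0.0]
opening: 0.0734
grip_force: 0.0
```

```bash
python3 - <<'E'
from m import *
im,P=cloud("scene"); x,y,z=np.moveaxis(P,-1,0)
for nm,yc in(("seat0",.055),("dry",.175)):
  m=(abs(x-.575)<.05)&(abs(y-yc)<.05)&(z>.15)&(z<.19); print(nm,np.percentile(P[m],[2,50,98],axis=0).round(3).tolist())
  for z0 in(.075,.1,.125):
    q=P[(abs(x-.575)<.06)&(abs(y-yc)<.05)&(z>z0)&(z<z0+.02)]; print(z0,np.percentile(q,[2,50,98],axis=0).round(3)[:,:2].tolist())
E
```

```text
seat0 [[0.555, 0.034, 0.151], [0.586, 0.067, 0.171], [0.608, 0.086, 0.176]]
0.075 [[0.567, 0.053], [0.594, 0.079], [0.608, 0.088]]
0.1 [[0.565, 0.053], [0.595, 0.078], [0.608, 0.086]]
0.125 [[0.563, 0.053], [0.593, 0.079], [0.609, 0.087]]
dry [[0.547, 0.15, 0.152], [0.577, 0.184, 0.171], [0.599, 0.203, 0.175]]
0.075 [[0.551, 0.164], [0.589, 0.194], [0.599, 0.203]]
0.1 [[0.548, 0.162], [0.586, 0.195], [0.599, 0.203]]
0.125 [[0.549, 0.161], [0.588, 0.194], [0.599, 0.203]]
```

Call:
{"name": "send_rows", "arguments": {"targets": [[1, -0.013, -0.04, 0, -0.036], [1, -0.013, -0.04, 0, -0.036], [1, -0.013, -0.04, 0, -0.036], [1, -0.013, -0.04, 0, -0.036], [1, -0.013, -0.04, -0.02, -0.036]]}}

```text
time: 13.5
tool_pos: [0.5012, -0.1492, 0.2398]
tool_rot: [3.139, -0.005, 0.043]
contact_force: [0.7, -0.7, 0.7]
opening: 0.0917
grip_force: 0.0
```

Call:
{"name": "send_rows", "arguments": {"targets": [[1, -0.013, -0.04, -0.02, -0.036], [1, -0.013, -0.04, -0.02, -0.036], [1, -0.013, -0.043, -0.02, -0.036], [1, 0, 0, 0, 0], [1, 0, 0, 0, 0]]}}

```text
time: 14.0
tool_pos: [0.461, -0.2708, 0.1771]
tool_rot: [-3.141, 0.001, -0.066]
contact_force: [0.4, -0.8, 1.0]
opening: 0.0916
grip_force: 0.0
```

```bash
python3 - <<'E'
from m import *
s=observe(); print(s["time"],s["tool_pos"],s["tool_rot"])
for n in("scene","side"):
  im,P=cloud(n); x,y,z=np.moveaxis(P,-1,0)
  p=P[(x>.38)&(x<.62)&(y>-.42)&(y<-.1)&(z>.05)&(z<.066)]
  if len(p)>30:r=cv2.minAreaRect(p[:,:2].astype(np.float32)*1000); print(len(p),r,np.polyfit(p[:,0],p[:,1],1),p[:,0].min(),p[:,0].max())
E
```

```text
14.0 [ 0.46097577 -0.27078361  0.17713017] [-3.14055552e+00  1.00631008e-03 -6.63889944e-02]
174 ((497.45947265625, -271.18603515625), (41.762542724609375, 106.90615844726562), 84.96647644042969) [-0.06686808 -0.23631722] 0.44473777259387914 0.5511807882453732
209 ((495.0484924316406, -275.3843994140625), (38.86320495605469, 103.55059814453125), 84.70862579345703) [-0.04462692 -0.25250545] 0.4424590456171842 0.5470518071893535
```

Call:
{"name": "send_rows", "arguments": {"targets": [[1, 0, -0.001, -0.048, 0], [1, 0, 0, -0.048, 0], [1, 0, 0, -0.04, 0], [1, 0, 0, -0.02, 0], [1, 0, 0, -0.01, 0]]}}

```text
time: 14.6
tool_pos: [0.4617, -0.2694, 0.0104]
tool_rot: [-3.14, 0.002, -0.062]
contact_force: [1.2, -0.4, -0.1]
opening: 0.0915
grip_force: 0.0
```

Call:
{"name": "send_rows", "arguments": {"targets": [[0.5, 0, 0, 0, 0], [0.5, 0, 0, 0, 0], [0, 0, 0, 0, 0], [0, 0, 0, 0, 0], [0, 0, 0, 0, 0]], "grip_force": 3}}

```text
time: 15.1
tool_pos: [0.462, -0.2718, 0.0127]
tool_rot: [3.14, -0.002, -0.064]
contact_force: [-0.3, -1.9, 1.0]
opening: 0.0565
grip_force: 0.5
```

Call:
{"name": "send_rows", "arguments": {"targets": [[0, 0, 0, 0, 0], [0, 0, 0, 0.02, 0], [0, 0, 0, 0.04, 0], [0, 0, 0, 0.04, 0], [0, 0, 0, 0.03, 0]]}}

```text
time: 15.6
tool_pos: [0.4616, -0.2714, 0.1439]
tool_rot: [3.141, -0.001, -0.064]
contact_force: [0.7, 0.1, -2.0]
opening: 0.0541
grip_force: 3.0
```

Call:
{"name": "send_rows", "arguments": {"targets": [[0, 0, 0, 0, 0], [0, 0, 0, 0, 0], [0, 0, 0, 0.02, 0], [0, 0, 0, -0.02, 0], [0, 0, 0, 0, 0]]}}

```text
time: 16.1
tool_pos: [0.4596, -0.2698, 0.1383]
tool_rot: [-3.138, 0.006, -0.064]
contact_force: [-0.2, -0.2, -1.8]
opening: 0.0542
grip_force: 3.0
```

```bash
python3 hang.py
```

```text
16.1 [ 0.4596 -0.2698  0.1383] 0.05419197222425029 3.0000095441937447
scene 0.048 18 x [0.433 0.458 0.462] y [-0.278 -0.251 -0.242]
scene 0.068 70 x [0.416 0.449 0.467] y [-0.268 -0.246 -0.238]
scene 0.088 72 x [0.422 0.454 0.471] y [-0.267 -0.246 -0.237]
scene 0.108 73 x [0.43  0.458 0.477] y [-0.272 -0.247 -0.239]
scene 0.128 62 x [0.433 0.47  0.481] y [-0.274 -0.251 -0.235]
scene 0.148 118 x [0.452 0.469 0.484] y [-0.301 -0.258 -0.225]
side 0.068 71 x [0.41  0.426 0.461] y [-0.274 -0.247 -0.24 ]
side 0.088 75 x [0.414 0.429 0.458] y [-0.275 -0.248 -0.241]
side 0.108 73 x [0.419 0.435 0.462] y [-0.27  -0.248 -0.242]
side 0.128 60 x [0.424 0.434 0.455] y [-0.274 -0.249 -0.242]
side 0.148 62 x [0.429 0.439 0.464] y [-0.308 -0.254 -0.225]
```

Call:
{"name": "send_rows", "arguments": {"targets": [[0, 0, 0, 0.04, 0], [0, 0, 0, -0.03, 0], [0, 0, 0, 0.04, 0], [0, 0, 0, -0.03, 0], [0, 0, 0, 0.04, 0]]}}

```text
time: 16.7
tool_pos: [0.4572, -0.2679, 0.1936]
tool_rot: [-3.131, 0.016, -0.064]
contact_force: [-1.1, -0.7, -2.0]
opening: 0.054
grip_force: 3.0
```

Call:
{"name": "send_rows", "arguments": {"targets": [[0, 0, 0, -0.03, 0], [0, 0, 0, 0.04, 0], [0, 0, 0, -0.03, 0], [0, 0, 0, 0, 0], [0, 0, 0, 0, 0]]}}

```text
time: 17.2
tool_pos: [0.461, -0.2708, 0.1812]
tool_rot: [-3.14, 0.002, -0.064]
contact_force: [0.0, 0.0, -2.0]
opening: 0.0539
grip_force: 3.0
```

```bash
python3 hang.py
```

```text
17.2 [ 0.461  -0.2708  0.1812] 0.05393883472540961 2.999845929443836
scene 0.091 72 x [0.44  0.472 0.486] y [-0.278 -0.248 -0.239]
scene 0.111 78 x [0.438 0.472 0.486] y [-0.279 -0.248 -0.239]
scene 0.131 81 x [0.436 0.471 0.486] y [-0.277 -0.251 -0.24 ]
scene 0.151 75 x [0.437 0.473 0.488] y [-0.272 -0.249 -0.241]
scene 0.171 69 x [0.445 0.475 0.486] y [-0.279 -0.25  -0.236]
scene 0.191 116 x [0.449 0.465 0.483] y [-0.302 -0.268 -0.225]
side 0.091 61 x [0.432 0.448 0.476] y [-0.269 -0.249 -0.242]
side 0.111 75 x [0.432 0.45  0.479] y [-0.274 -0.248 -0.242]
side 0.131 69 x [0.431 0.45  0.481] y [-0.273 -0.249 -0.242]
side 0.151 68 x [0.431 0.45  0.481] y [-0.272 -0.249 -0.242]
side 0.171 58 x [0.431 0.441 0.47 ] y [-0.276 -0.251 -0.241]
side 0.191 70 x [0.432 0.445 0.465] y [-0.3   -0.262 -0.226]
```

Call:
{"name": "send_rows", "arguments": {"targets": [[0, 0, 0, 0, 0], [0, 0, 0, 0.03, 0], [0, 0, 0, 0.03, 0], [0, 0, 0, 0.03, 0], [0, 0.005, 0.025, 0, 0]], "grip_force": 8}}

```text
time: 17.8
tool_pos: [0.4679, -0.2492, 0.2764]
tool_rot: [3.136, -0.007, -0.067]
contact_force: [0.1, -0.8, -2.5]
opening: 0.054
grip_force: 8.0
```

Call:
{"name": "send_rows", "arguments": {"targets": [[0, 0.008, 0.042, 0, 0], [0, 0.008, 0.042, 0, 0], [0, 0.008, 0.042, 0, 0], [0, 0.008, 0.042, 0, 0], [0, 0.008, 0.042, 0, 0]]}}

```text
time: 18.3
tool_pos: [0.5067, -0.0346, 0.2724]
tool_rot: [3.141, -0.001, -0.064]
contact_force: [0.5, 0.6, -0.5]
opening: 0.0541
grip_force: 8.0
```

Call:
{"name": "send_rows", "arguments": {"targets": [[0, 0.008, 0.042, 0, 0], [0, 0.008, 0.042, 0, 0], [0, 0.008, 0.042, 0, 0], [0, 0.008, 0.042, 0, 0], [0, 0.008, 0.042, 0, 0]]}}

```text
time: 18.8
tool_pos: [0.5467, 0.1756, 0.2723]
tool_rot: [-3.142, -0.001, -0.064]
contact_force: [0.5, -0.2, -1.4]
opening: 0.0538
grip_force: 8.0
```

Call:
{"name": "send_rows", "arguments": {"targets": [[0, 0.008, 0.042, 0, 0], [0, 0.008, 0.042, 0, 0], [0, 0.008, 0.038, 0, 0], [0, 0.003, 0, 0, 0], [0, 0, 0, 0, 0]]}}

```text
time: 19.3
tool_pos: [0.5735, 0.2963, 0.2714]
tool_rot: [3.141, 0.0, -0.063]
contact_force: [-0.8, -0.0, -1.6]
opening: 0.054
grip_force: 8.0
```

```bash
python3 hang.py; python3 - <<'E'
from m import *
im,P=cloud("side"); x,y,z=np.moveaxis(P,-1,0)
q=P[(abs(x-.57)<.05)&(abs(y-.296)<.05)&(z>.08)&(z<.133)]; print("peg",np.percentile(q,[5,50,95],axis=0).round(3).tolist())
E
```

```text
19.3 [0.5735 0.2963 0.2714] 0.05403369004482802 7.998768836259842
scene 0.181 132 x [0.562 0.589 0.599] y [0.288 0.317 0.325]
scene 0.201 129 x [0.563 0.589 0.599] y [0.289 0.317 0.325]
scene 0.221 139 x [0.561 0.59  0.598] y [0.288 0.317 0.325]
scene 0.241 137 x [0.562 0.589 0.598] y [0.291 0.318 0.325]
scene 0.261 127 x [0.567 0.59  0.599] y [0.285 0.314 0.327]
scene 0.281 272 x [0.56  0.579 0.596] y [0.26  0.294 0.342]
side 0.181 81 x [0.544 0.553 0.579] y [0.287 0.314 0.323]
side 0.201 80 x [0.544 0.552 0.579] y [0.289 0.314 0.323]
side 0.221 87 x [0.544 0.552 0.58 ] y [0.288 0.314 0.323]
side 0.241 75 x [0.543 0.551 0.573] y [0.29  0.314 0.323]
side 0.261 87 x [0.542 0.551 0.564] y [0.276 0.311 0.325]
side 0.281 242 x [0.546 0.56  0.576] y [0.261 0.291 0.338]
peg [[0.559, 0.288, 0.085], [0.564, 0.298, 0.116], [0.575, 0.304, 0.13]]
```

```bash
python3 - <<'E'
from m import *
for n in("scene","side"):
  im,P=cloud(n); x,y,z=np.moveaxis(P,-1,0)
  m=(abs(x-.573)<.04)&(abs(y-.3)<.035)&(z>.135); print(n,np.histogram(z[m],np.arange(.14,.3,.01)))
  o=masks(im,P)["orange"]&m; print(o.sum(), np.percentile(z[o],[2,98]) if o.sum()>5 else '')
print(observe()["joint_efforts"])
save("c5",np.hstack([cv2.resize(im[140:300,200:340],None,fx=3,fy=3)]))
E
```

```text
scene (array([  0,   0,   0,   1,  50,  63,  66,  66,  72,  66,  68,  70,  73,
        56, 187]), array([0.14, 0.15, 0.16, 0.17, 0.18, 0.19, 0.2 , 0.21, 0.22, 0.23, 0.24,
       0.25, 0.26, 0.27, 0.28, 0.29]))
141 [0.26403267 0.28942959]
side (array([  0,   0,   0,   0,  39,  39,  39,  42,  41,  44,  42,  37,  41,
        39, 198]), array([0.14, 0.15, 0.16, 0.17, 0.18, 0.19, 0.2 , 0.21, 0.22, 0.23, 0.24,
       0.25, 0.26, 0.27, 0.28, 0.29]))
24 [0.26131126 0.28568605]
[ 2.38719229e-01 -5.60930085e+01 -2.69813114e+01  1.11514141e-02
 -9.12954938e-02 -3.72789160e-03]
```

View pics/c5.png

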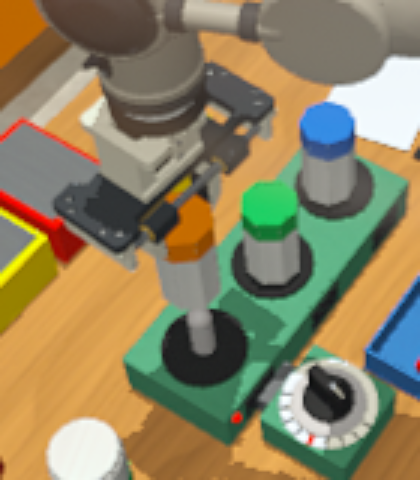

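Call:
{"name": "send_rows", "arguments": {"targets": [[0, 0, 0.001, -0.03, 0], [0, 0, 0, -0.03, 0], [0, 0, 0, -0.03, 0], [0, 0, 0, -0.018, 0], [0, 0, 0, -0.006, 0]]}}

```text
time: 20.05
tool_pos: [0.573, 0.2954, 0.1567]
tool_rot: [3.14, 0.002, -0.065]
contact_force: [-2.6, -2.4, 10.9]
opening: 0.054
grip_force: 8.0
```

Call:
{"name": "send_rows", "arguments": {"targets": [[0, 0, 0, 0, 0], [0, 0, 0, 0, 0], [0.8, 0, 0, 0, 0], [0.8, 0, 0, 0, 0], [0.8, 0, 0, 0, 0]], "grip_force": 3}}

```text
time: 20.55
tool_pos: [0.5738, 0.2968, 0.1584]
tool_rot: [-3.141, -0.001, -0.064]
contact_force: [0.2, -0.4, -0.4]
opening: 0.0716
grip_force: 0.0
```

Call:
{"name": "send_rows", "arguments": {"targets": [[0.8, 0, 0, 0, 0], [0.9, 0, 0, 0.03, 0], [0.9, 0, 0, 0.04, 0], [0.9, 0, 0, 0.03, 0], [0.9, 0, 0, 0, 0]]}}

```text
time: 21.05
tool_pos: [0.5754, 0.2975, 0.2634]
tool_rot: [-3.138, -0.009, -0.064]
contact_force: [1.0, -0.3, 0.2]
opening: 0.0822
grip_force: 0.0
```

```bash
python3 - <<'E'
from m import *
print(observe()["tool_pos"],observe()["tool_rot"])
for n in("scene","side"):
 im,P=cloud(n); x,y,z=np.moveaxis(P,-1,0)
 for nm,yc in(("seat0",.055),("dry",.175),("seat2",.296)):
  m=(abs(x-.575)<.045)&(abs(y-yc)<.045)&(z>.15)&(z<.19); print(n,nm,m.sum(),np.percentile(P[m],[2,50,98],axis=0).round(3).tolist())
  for z0 in(.075,.125):
    q=P[(abs(x-.575)<.05)&(abs(y-yc)<.05)&(z>z0)&(z<z0+.02)]; print(z0,np.percentile(q,[2,50,98],axis=0).round(3)[:,:2].tolist())
E
```

```text
[0.57537586 0.29750046 0.26340931] [-3.13760508 -0.00901853 -0.06407863]
scene seat0 252 [[0.557, 0.033, 0.151], [0.587, 0.067, 0.172], [0.608, 0.087, 0.175]]
0.075 [[0.565, 0.055], [0.594, 0.078], [0.609, 0.087]]
0.125 [[0.564, 0.053], [0.594, 0.079], [0.609, 0.086]]
scene dry 302 [[0.547, 0.151, 0.151], [0.577, 0.183, 0.171], [0.599, 0.202, 0.176]]
0.075 [[0.551, 0.165], [0.587, 0.194], [0.6, 0.203]]
0.125 [[0.55, 0.162], [0.587, 0.195], [0.599, 0.205]]
scene seat2 341 [[0.547, 0.273, 0.152], [0.577, 0.305, 0.172], [0.599, 0.326, 0.175]]
0.075 [[0.553, 0.287], [0.588, 0.316], [0.599, 0.326]]
0.125 [[0.557, 0.286], [0.589, 0.316], [0.599, 0.326]]
side seat0 274 [[0.552, 0.032, 0.152], [0.576, 0.062, 0.17], [0.604, 0.084, 0.174]]
0.075 [[0.551, 0.043], [0.563, 0.076], [0.601, 0.084]]
0.125 [[0.551, 0.043], [0.564, 0.077], [0.601, 0.085]]
side dry 303 [[0.543, 0.149, 0.153], [0.567, 0.178, 0.17], [0.596, 0.201, 0.174]]
0.075 [[0.542, 0.168], [0.555, 0.194], [0.586, 0.202]]
0.125 [[0.543, 0.154], [0.555, 0.194], [0.584, 0.202]]
side seat2 348 [[0.543, 0.271, 0.152], [0.566, 0.3, 0.17], [0.595, 0.324, 0.174]]
0.075 [[0.542, 0.287], [0.551, 0.314], [0.582, 0.324]]
0.125 [[0.543, 0.29], [0.551, 0.316], [0.581, 0.324]]
```

Call:
{"name": "send_rows", "arguments": {"targets": [[0.85, -0.001, -0.04, 0, 0.03], [0.85, -0.001, -0.04, 0, 0.03], [0.85, -0.001, -0.041, 0, 0.01], [0.85, 0, 0, 0, 0], [0.85, 0, 0, -0.03, 0]]}}

```text
time: 21.65
tool_pos: [0.5723, 0.175, 0.23]
tool_rot: [-3.14, -0.006, 0.003]
contact_force: [0.6, 1.3, -0.0]
opening: 0.0779
grip_force: 0.0
```

Call:
{"name": "send_rows", "arguments": {"targets": [[0.85, 0, 0, -0.04, 0], [0.85, 0, 0, -0.04, 0], [0.85, 0, 0, -0.02, 0], [0.85, 0, 0, 0, 0], [0.85, 0, 0, 0, 0]]}}

```text
time: 22.15
tool_pos: [0.5704, 0.1762, 0.1275]
tool_rot: [3.141, 0.001, 0.006]
contact_force: [-0.1, 0.1, 1.0]
opening: 0.0782
grip_force: 0.0
```

Call:
{"name": "send_rows", "arguments": {"targets": [[0.4, 0, 0, 0, 0], [0, 0, 0, 0, 0], [0, 0, 0, 0, 0], [0, 0, 0, 0, 0], [0, 0, 0, 0, 0]], "grip_force": 12}}

```text
time: 22.65
tool_pos: [0.5711, 0.1757, 0.1287]
tool_rot: [-3.141, -0.002, 0.006]
contact_force: [-0.1, -0.1, 4.1]
opening: 0.0568
grip_force: 12.0
```

Call:
{"name": "send_rows", "arguments": {"targets": [[0, 0, 0, 0.02, 0], [0, 0, 0, 0.03, 0], [0, 0, 0, 0.04, 0], [0, 0, 0, 0.045, 0], [0, 0, 0, 0, 0]]}}

```text
time: 23.15
tool_pos: [0.573, 0.1763, 0.2695]
tool_rot: [-3.14, -0.012, 0.006]
contact_force: [1.0, 0.3, -1.2]
opening: 0.0566
grip_force: 12.0
```

```bash
python3 - <<'E'
from m import *
print(observe()["tool_pos"],observe()["tool_rot"])
for n in("scene","side"):
 im,P=cloud(n); x,y,z=np.moveaxis(P,-1,0)
 m=(abs(x-.575)<.045)&(abs(y-.176)<.035)&(z>.14); print(n,np.percentile(z[m],1),np.histogram(z[m],np.arange(.14,.3,.02))[0])
 q=P[(x>.53)&(x<.76)&(y<-.03)&(y>-.29)&(z<.012)&(masks(im,P)["white"])]
 if len(q)>100: print(cv2.minAreaRect(q[:,:2].astype(np.float32)*1000))
for yc in(.055,.296):
  m=(abs(x-.575)<.045)&(abs(y-yc)<.045)&(z>.15)&(z<.18); print(np.percentile(P[m],[2,50,98],axis=0).round(3).tolist())
E
```

```text
[0.57304177 0.17627079 0.26947398] [-3.13957941 -0.01186014  0.00587386]
scene 0.2141650059650503 [  0   0   0  69 122 129 114]
((608.0053100585938, -159.71426391601562), (179.25291442871094, 193.7247314453125), 11.345992088317871)
side 0.20911204676410952 [ 0  0  0 71 79 68 67]
((611.9762573242188, -166.63845825195312), (186.56402587890625, 203.5499725341797), 6.369508266448975)
[[0.552, 0.031, 0.151], [0.577, 0.062, 0.17], [0.604, 0.084, 0.175]]
[[0.543, 0.271, 0.153], [0.567, 0.3, 0.17], [0.596, 0.324, 0.174]]
```

Call:
{"name": "send_rows", "arguments": {"targets": [[0, 0.004, -0.02, 0.01, 0], [0, 0.008, -0.04, 0, 0], [0, 0.008, -0.04, 0, 0], [0, 0.008, -0.04, 0, 0], [0, 0.008, -0.04, 0, 0]]}}

```text
time: 23.75
tool_pos: [0.6057, -0.0056, 0.2702]
tool_rot: [-3.141, 0.004, 0.006]
contact_force: [1.4, 0.3, -0.8]
opening: 0.0566
grip_force: 12.0
```

Call:
{"name": "send_rows", "arguments": {"targets": [[0, 0.008, -0.04, 0, 0], [0, 0.008, -0.04, 0, 0], [0, 0.008, -0.04, 0, 0], [0, 0.006, -0.029, 0, 0], [0, 0, 0, 0, 0]]}}

```text
time: 24.25
tool_pos: [0.6358, -0.1574, 0.2692]
tool_rot: [-3.141, 0.005, 0.001]
contact_force: [-0.3, -0.1, -2.3]
opening: 0.0564
grip_force: 12.0
```

Call:
{"name": "send_rows", "arguments": {"targets": [[0, 0, 0, -0.045, 0], [0, 0, 0, -0.045, 0], [0, 0, 0, -0.045, 0], [0, 0, 0, -0.035, 0], [0, 0, 0, -0.02, 0]]}}

```text
time: 24.75
tool_pos: [0.6334, -0.1512, 0.0771]
tool_rot: [-3.138, 0.008, 0.006]
contact_force: [-0.2, -0.4, -2.1]
opening: 0.0569
grip_force: 12.0
```

Call:
{"name": "send_rows", "arguments": {"targets": [[0, 0, 0, -0.01, 0], [0, 0, 0, -0.004, 0], [0, 0, 0, 0, 0], [0, 0, 0, 0, 0]]}}

```text
time: 25.15
tool_pos: [0.6373, -0.1534, 0.07]
tool_rot: [3.141, -0.002, 0.006]
contact_force: [0.6, -0.5, -1.8]
opening: 0.057
grip_force: 12.0
```

```bash
python3 - <<'E'
from m import *
s=observe(); print(s["tool_pos"],s["tool_rot"],s["contact_force"])
for n in("scene","side"):
 im,P=cloud(n); x,y,z=np.moveaxis(P,-1,0)
 m=(abs(x-.637)<.05)&(abs(y+.153)<.04)&(z>-.01)&(z<.13); print(n,np.histogram(z[m],np.arange(0,.13,.01))[0])
 for z0 in(.015,.05):
    q=P[(abs(x-.637)<.05)&(abs(y+.153)<.05)&(z>z0)&(z<z0+.02)]; print(z0,np.percentile(q,[2,50,98],axis=0).round(3)[:,:2].tolist())
E
```

```text
[ 0.6372709  -0.15335979  0.07003645] [ 3.14075584e+00 -2.07813170e-03  5.91324808e-03] [ 0.615971   -0.53949193 -1.78543265]
scene [207  40  40  39  40  42  35  29  31  26  34  41]
0.015 [[0.614, -0.161], [0.648, -0.132], [0.665, -0.123]]
0.05 [[0.618, -0.169], [0.652, -0.131], [0.666, -0.123]]
side [221  26  30  25  27  29  19  19  19  19  16  21]
0.015 [[0.609, -0.159], [0.622, -0.133], [0.649, -0.125]]
0.05 [[0.607, -0.157], [0.616, -0.135], [0.649, -0.125]]
```

Call:
{"name": "send_rows", "arguments": {"targets": [[0, 0, 0, -0.003, 0], [0, 0, 0, -0.002, 0], [0.8, 0, 0, 0, 0], [0.9, 0, 0, 0, 0], [0.9, 0, 0, 0, 0]], "grip_force": 3}}

```text
time: 25.75
tool_pos: [0.6364, -0.1531, 0.0636]
tool_rot: [-3.141, 0.0, 0.006]
contact_force: [0.1, 0.7, -0.2]
opening: 0.0763
grip_force: 0.0
```

Call:
{"name": "send_rows", "arguments": {"targets": [[0.9, 0, 0, 0, 0], [0.9, 0, 0, 0.02, 0], [0.9, 0, 0, 0.045, 0], [0.9, 0, 0, 0.045, 0], [0.9, 0, 0, 0.045, 0]]}}

```text
time: 26.25
tool_pos: [0.6362, -0.1531, 0.2203]
tool_rot: [-3.141, 0.0, 0.006]
contact_force: [1.4, -0.4, 0.7]
opening: 0.0827
grip_force: 0.0
```

```bash
python3 - <<'E'
from m import *
s=observe(); print(s["tool_pos"],s["tool_rot"])
for n in("scene","side"):
 im,P=cloud(n); x,y,z=np.moveaxis(P,-1,0)
 m=(abs(x-.637)<.05)&(abs(y+.153)<.04)&(z>-.01)&(z<.13); print(n,np.histogram(z[m],np.arange(0,.13,.01))[0])
 for z0 in(.015,.08):
    q=P[(abs(x-.637)<.05)&(abs(y+.153)<.05)&(z>z0)&(z<z0+.02)]; print(z0,np.percentile(q,[2,50,98],axis=0).round(3)[:,:2].tolist())
 K=P[(abs(x-.438)<.05)&(abs(y-.273)<.05)&(z>.085)]
 print(K.shape,cv2.minAreaRect(K[:,:2].astype(np.float32)*1000),np.percentile(K[:,2],[50,98]))
 # pointer: white pixels on knob (above dial)
 hs=cv2.cvtColor(im,cv2.COLOR_RGB2HSV); w=(hs[...,2]>110)&(hs[...,1]<70)&(z>.066)&(abs(x-.438)<.05)&(abs(y-.273)<.05); print("ptr",w.sum(),np.median(P[w],0) if w.sum() else '')
 r=masks(im,P)["red"]&(abs(x-.438)<.06)&(abs(y-.273)<.06); print("red",r.sum(),np.median(P[r],0) if r.sum() else '')
save("k1",cv2.resize(im[240:310,270:350],None,fx=6,fy=6))
E
```

```text
[ 0.6362384  -0.15312004  0.22032509] [-3.14148725e+00  4.77810469e-04  5.81671741e-03]
scene [202  46  40  39  40  39  43  40  44  42  81  73]
0.015 [[0.612, -0.161], [0.649, -0.131], [0.665, -0.122]]
0.08 [[0.616, -0.16], [0.65, -0.131], [0.666, -0.122]]
(88, 3) ((437.4446716308594, 273.06707763671875), (20.514482498168945, 49.795570373535156), 75.03824615478516) [0.09359093 0.09811215]
ptr 5 [0.42182448 0.27547048 0.09648215]
red 1 [0.43129522 0.31959899 0.05623899]
side [235  29  27  20  31  29  28  27  30  31 113  53]
0.015 [[0.609, -0.156], [0.62, -0.134], [0.65, -0.125]]
0.08 [[0.609, -0.158], [0.623, -0.131], [0.651, -0.124]]
(89, 3) ((435.2068786621094, 270.3542785644531), (16.212831497192383, 49.03128433227539), 75.23575592041016) [0.09286824 0.09692412]
ptr 19 [0.42716808 0.27279267 0.09274047]
red 3 [0.42999493 0.3121686  0.0514941 ]
```

View pics/k1.png

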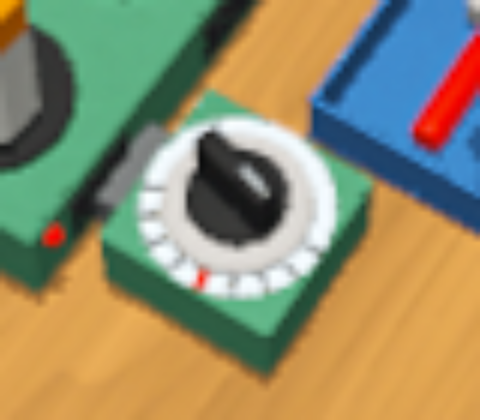

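Call:
{"name": "send_rows", "arguments": {"targets": [[0.9, -0.01, 0.021, 0.004, 0.144], [0.7, -0.01, 0.021, 0.004, 0.144], [0.4, -0.01, 0.021, 0.004, 0.144], [0.4, -0.01, 0.021, 0, 0.144], [0.4, -0.01, 0.021, 0, 0.144]]}}

```text
time: 26.85
tool_pos: [0.586, -0.0474, 0.2304]
tool_rot: [-3.141, 0.0, 0.732]
contact_force: [0.9, 0.0, 1.0]
opening: 0.055
grip_force: 0.0
```

Call:
{"name": "send_rows", "arguments": {"targets": [[0.4, -0.01, 0.021, 0, 0.144], [0.4, -0.01, 0.021, 0, 0.144], [0.4, -0.01, 0.021, 0, 0.144], [0.4, -0.01, 0.021, 0, 0.144], [0.4, -0.01, 0.021, 0, 0.144]]}}

```text
time: 27.35
tool_pos: [0.5359, 0.0576, 0.2304]
tool_rot: [-3.141, -0.0, 1.452]
contact_force: [0.2, 0.2, -1.0]
opening: 0.0366
grip_force: 0.0
```

Call:
{"name": "send_rows", "arguments": {"targets": [[0.4, -0.01, 0.021, 0, 0.144], [0.4, -0.01, 0.021, 0, 0.144], [0.4, -0.01, 0.021, 0, 0.144], [0.4, -0.01, 0.021, 0, 0.144], [0.4, -0.01, 0.021, 0, 0.144]]}}

```text
time: 27.85
tool_pos: [0.4859, 0.1625, 0.2304]
tool_rot: [-3.141, -0.0, 2.172]
contact_force: [0.4, 0.5, 0.0]
opening: 0.037
grip_force: 0.0
```

Call:
{"name": "send_rows", "arguments": {"targets": [[0.4, -0.01, 0.021, 0, 0.144], [0.4, -0.01, 0.021, 0, 0.144], [0.4, -0.01, 0.021, 0, 0.144], [0.4, -0.01, 0.023, 0, 0.144], [0.4, -0.01, 0.023, 0, 0.138]]}}

```text
time: 28.35
tool_pos: [0.4359, 0.2715, 0.2304]
tool_rot: [-3.141, -0.0, 2.886]
contact_force: [-0.2, -0.3, -0.2]
opening: 0.0371
grip_force: 0.0
```

```bash
python3 - <<'E'
from m import *
s=observe(); print(s["tool_pos"],s["tool_rot"],s["opening"])
im,P=cloud("wrist"); save("k2",im); x,y,z=np.moveaxis(P,-1,0)
K=P[(abs(x-.438)<.05)&(abs(y-.273)<.05)&(z>.085)&(z<.11)]
print(K.shape)
if len(K)>20: print(cv2.minAreaRect(K[:,:2].astype(np.float32)*1000))
c=(abs(x-.575)<.05)&(abs(y-.297)<.05)&(z>.15)&(z<.18)
if c.sum()>20: print("cup",np.percentile(P[c],[1,50,99],axis=0).round(3).tolist())
E
```

```text
[0.43589462 0.27151713 0.23040902] [-3.14149723e+00 -2.56597594e-04  2.88553048e+00] 0.03708944026790324
(623, 3)
((438.02423095703125, 270.950927734375), (13.760396003723145, 48.68214797973633), 74.86788940429688)
cup [[0.546, 0.27, 0.15], [0.552, 0.28, 0.159], [0.56, 0.286, 0.171]]
```

View pics/k2.png

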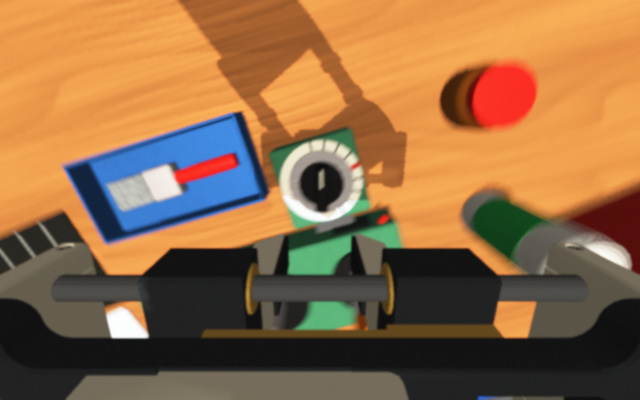

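Call:
{"name": "send_rows", "arguments": {"targets": [[0.4, 0.001, 0, -0.045, 0], [0.4, 0, 0, -0.045, 0], [0.4, 0, 0, -0.04, 0], [0.4, 0, 0, -0.018, 0], [0.4, 0, 0, -0.008, 0]]}}

```text
time: 28.9
tool_pos: [0.4363, 0.27, 0.0724]
tool_rot: [-3.139, -0.003, 2.879]
contact_force: [0.3, -0.0, 0.7]
opening: 0.0367
grip_force: 0.0
```

Call:
{"name": "send_rows", "arguments": {"targets": [[0.2, 0, 0, 0, 0], [0, 0, 0, 0, 0], [0, 0, 0, 0, 0], [0, 0, 0, 0, 0], [0, 0, 0, 0, 0]], "grip_force": 20}}

```text
time: 29.4
tool_pos: [0.4383, 0.2708, 0.076]
tool_rot: [3.14, 0.002, 2.88]
contact_force: [-1.0, -1.7, 5.9]
opening: 0.0135
grip_force: 20.0
```

Call:
{"name": "send_rows", "arguments": {"targets": [[0, 0, 0, 0, -0.1], [0, 0, 0, 0, -0.1], [0, 0, 0, 0, -0.1], [0, 0, 0, 0, -0.1], [0, 0, 0, 0, -0.1]]}}

```text
time: 29.9
tool_pos: [0.4384, 0.2709, 0.076]
tool_rot: [3.139, 0.001, 2.376]
contact_force: [-0.0, -2.0, 6.4]
opening: 0.0139
grip_force: 20.0
```

Call:
{"name": "send_rows", "arguments": {"targets": [[0, 0, 0, 0.001, -0.1], [0, 0, 0, 0, -0.1], [0, 0, 0, 0, -0.1], [0, 0, 0, 0, -0.1], [0, 0, 0, 0, -0.1]]}}

```text
time: 30.4
tool_pos: [0.4383, 0.2709, 0.0761]
tool_rot: [3.14, 0.0, 1.876]
contact_force: [1.5, 1.0, -2.6]
opening: 0.0137
grip_force: 20.0
```

Call:
{"name": "send_rows", "arguments": {"targets": [[0, 0, 0, 0, -0.08], [0, 0, 0, 0, -0.04], [0, 0, 0, 0, 0], [0, 0, 0, 0, 0]]}}

```text
time: 30.8
tool_pos: [0.4383, 0.2709, 0.0761]
tool_rot: [3.14, -0.0, 1.761]
contact_force: [2.8, -0.3, -1.0]
opening: 0.0139
grip_force: 20.0
```

Call:
{"name": "send_rows", "arguments": {"targets": [[0.4, 0, 0, 0, 0], [0.4, 0, 0, 0, 0], [0.4, 0, 0, 0, 0], [0.4, 0, 0, 0.03, 0], [0.4, 0, 0, 0.04, 0]]}}

```text
time: 31.3
tool_pos: [0.4359, 0.2701, 0.1448]
tool_rot: [-3.136, 0.001, 1.76]
contact_force: [0.2, 0.4, -0.4]
opening: 0.0368
grip_force: 0.0
```

Call:
{"name": "send_rows", "arguments": {"targets": [[0.4, 0, 0, 0.045, 0], [0.4, 0, 0, 0.045, 0], [0.4, 0, 0, 0.02, 0], [0.4, 0, 0, 0, 0], [0.4, 0, 0, 0, 0]]}}

```text
time: 31.8
tool_pos: [0.4371, 0.2706, 0.2553]
tool_rot: [-3.141, 0.0, 1.76]
contact_force: [0.0, 0.3, 0.1]
opening: 0.0368
grip_force: 0.0
```

```bash
cat > fin.py <<'E'
from m import *
s=observe(); print(s["time"],s["tool_pos"],s["tool_rot"])
for n in("wrist","scene","side"):
 im,P=cloud(n); x,y,z=np.moveaxis(P,-1,0)
 if n=="wrist": save("k3",im)
 K=P[(abs(x-.438)<.05)&(abs(y-.273)<.05)&(z>.087)&(z<.11)]
 if len(K)>20: print(n,"knob",cv2.minAreaRect(K[:,:2].astype(np.float32)*1000))
 r=masks(im,P)["red"]&(abs(x-.438)<.06)&(abs(y-.273)<.06)&(z<.065); print("red",r.sum(),np.median(P[r],0) if r.sum() else '')
 for nm,c,t in(("seat0",(.578,.057),.171),("seat2",(.571,.297),.171),("dry",(.637,-.153),.109),("seat1",(.572,.176),.171)):
  m=(abs(x-c[0])<.05)&(abs(y-c[1])<.05)&(abs(z-t)<.012); print(nm,m.sum(),np.percentile(P[m],[2,50,98],axis=0).round(3).tolist() if m.sum()>20 else '')
 m=masks(im,P)["red"]&(abs(x-.39)<.06)&(abs(y-.1)<.12); print("brush",m.sum(),np.percentile(P[m],[2,50,98],axis=0).round(3).tolist() if m.sum()>20 else '')
E
python3 fin.py
```

```text
31.8 [0.4370878  0.27063099 0.25528869] [-3.14107837e+00  6.08103624e-05  1.76002342e+00]
wrist knob ((438.6021728515625, 270.83935546875), (13.381061553955078, 48.940120697021484), 10.50860595703125)
red 19 [0.42960315 0.31375377 0.05141945]
seat0 0 
seat2 3517 [[0.546, 0.271, 0.161], [0.571, 0.298, 0.17], [0.598, 0.322, 0.172]]
dry 0 
seat1 0 
brush 64 [[0.381, 0.164, 0.013], [0.388, 0.17, 0.02], [0.396, 0.172, 0.023]]
scene knob ((437.9385681152344, 272.4810791015625), (19.523357391357422, 51.63247299194336), 18.925983428955078)
red 2 [0.42948032 0.31567219 0.05463784]
seat0 208 [[0.556, 0.034, 0.159], [0.585, 0.065, 0.172], [0.608, 0.086, 0.176]]
seat2 290 [[0.545, 0.272, 0.16], [0.576, 0.303, 0.172], [0.599, 0.326, 0.175]]
dry 171 [[0.612, -0.178, 0.098], [0.639, -0.144, 0.11], [0.665, -0.123, 0.114]]
seat1 0 
brush 91 [[0.382, 0.095, 0.013], [0.393, 0.136, 0.022], [0.399, 0.17, 0.028]]
side knob ((435.55047607421875, 271.0016784667969), (13.976295471191406, 50.5375862121582), 9.904788970947266)
red 2 [0.42874187 0.3139484  0.05191428]
seat0 0 
seat2 312 [[0.543, 0.271, 0.161], [0.568, 0.299, 0.17], [0.595, 0.324, 0.175]]
dry 82 [[0.61, -0.18, 0.099], [0.623, -0.153, 0.108], [0.639, -0.13, 0.113]]
seat1 0 
brush 118 [[0.379, 0.094, 0.014], [0.387, 0.135, 0.022], [0.395, 0.171, 0.027]]
```

View pics/k3.png

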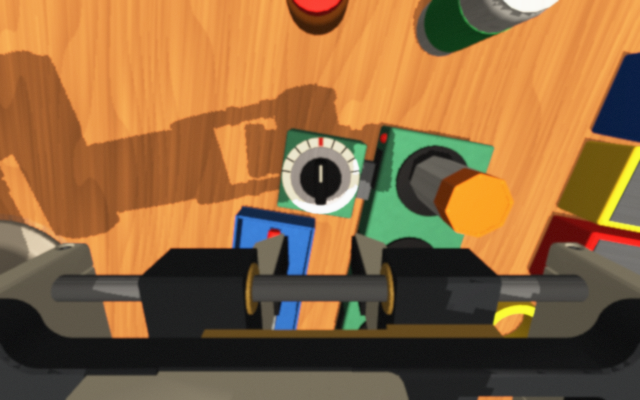

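```bash
python3 -c "
from cell import hand_in; print(hand_in())"
```

```text
the job is handed in; nothing more can be done
None
```

I handed the job in after about 32 s of robot time. The last camera readings showed the brush in the tray, the dry cup mouth down on the pad, the blue and orange cups (the only washed cups present) rim down on pegs, and the timer pointer at the red mark. `hand_in()` returned no verdict.

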